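# Pin the bung stave under its shaping template

### The arm

A 6-joint arm with a two-finger parallel gripper is mounted at the origin on the work surface. World frame = base frame: x ahead of the robot, y to its left, z up, the work surface at z = 0. Lengths are in m, angles in rad, forces in N, time in s.
With the tool pointing down it reaches from about 0.325 to 0.775 m from the base axis. Payload 5.5 kg.
Tool frame: the origin (TCP) lies midway between the tips of the shut fingers; the grasp point (between the pads) lies 19 mm behind it; z points along the fingers, y is the direction in which the jaws open and shut (so a half turn about z gives the same grasp; the last joint's range is limited). The gripper opens to 88 mm and grips with 3 to 60 N. Pads are 20 mm wide; open, the fingers measure 115 mm over their backs; the gripper's body (75 mm by 178 mm) begins 61 mm behind the grasp point.
Start: joints at [1.162, 0.091, 1.231, -0, 1.82, -0.057], TCP at [0.207, 0.563, 0.223] pointing down, gripper open.
Joint ranges: [-2.87, 2.87], [-0.86, 2.18], [0.17, 2.46], [-1.51, 4.65], [0.06, 2.69], [-2.65, 2.65]. Speed limits (rad/s): [2.57, 2.57, 3.01, 3.14, 3.14, 3.14].

### API

Orientations are given as a rotation vector (axis times angle).
In Python, from rig import arm gives the robot as it stands.
- The arm moves only by the tool carry_out, never from a script. Its argument "commands" is a list of rows, each a list of 7 numbers: the shift along the tool's x, y, z in m, then the turn, a rotation vector about the tool's x, y, z in rad, then the finger opening in m, from 0 to 0.0878. In form: [[x, y, z, ax, ay, az, hand], ...]. A call has 1 to 20 rows; each row is the pose to reach, as a shift and turn from the pose measured when the call began, along the tool's axes at that moment; what a row does not reach only later rows make up. A row lasts 1/12 s, in which the tool goes at most 41.7 mm and 7.16 degrees, less where a joint would pass 70% of its speed; a pose out of reach is approached as far as the arm can. A call with a gripper value outside its range is refused whole. The fingers move at their own pace and stop on an object; "squeeze" is the grip in N (left out, the last holds). Time passes only in rows, so rows that repeat a pose let the fingers close. It gives the time, the measured TCP pose, the force and the opening at its end, in the units of the state.
- arm.state(): the state, without advancing time (a new reading comes with each control period).
- arm.capture(name): name is "scene" or "top" or "wrist"; returns the picture (480x640x3 uint8, red, green, blue); there is no depth.
- arm.calibration(name): a dict with "fx", "fy", "cx", "cy" (pixels), "dist_coeffs" ([k1, k2, p1, p2, k3] as OpenCV has them; the pictures are not rectified), "R" (3x3) and "t" (3): a world point X has camera coordinates R X + t. Camera axes: x right, y down, z forward; pixel columns grow to the right and rows downward; lengths in m; the calibration is good to about 2 mm. A picture is of the moment at which its call begins: read the wrist's pose just before it. calibration takes no time and is no camera call; for the wrist camera it gives the pose at the moment of the call.
- arm.job_done(): hands the job in, once; it reports no verdict.
The state is a dict: "time_s": time; "q": joint angles; "qvel": joint speeds; "effort": joint torques, N m; "position": TCP position; "eef_rot": TCP orientation; "wrist_force": force on the tool from outside, world axes, zero at the start; "moment": the same for the moment, N m; "gripper_width": finger opening in m.
Only numpy, scipy, OpenCV 4.12 (cv2) and the standard library are available. Lean on these libraries where they do the work, as an engineer would, in place of code of your own. Each camera call takes 0.05 s, during which the arm holds its last target. There are 200 camera calls.

### The job

On the cooper's bench, take the red-handled pin out of the rack, point it nose down, and push it through the hole in the green template and the oak bung stave beneath it into the shaping jig, until its collar sits flat on the template. Keep hold of it until it is fully home, because the ejector in the jig resists; then let go and leave the template and stave lying in the jig.

Things in the scene. Friction and masses are not known exactly. Their poses are not given: they have to be found in the camera images.
- pin_red: Steel pin, ~0.25 kg, hangs upright by its collar on a wooden rack, top 80 mm high. Origin on its axis at the collar's UNDERSIDE, z up. Collar 50 mm wide, z 0 to 6 mm; red handle 30 mm wide, z 6 to 72 (grip at 40); shank 16 mm wide down to z -40, then nose tapering to 5 mm at z -70. Its y runs along the row of 3 pins (others blue, yellow; same handles, 90 mm apart, any order); rack 70 x 270 mm.
- jig: Dark wooden jig, fixed, 110 (x) x 280 (y) x 45 mm. Origin on the bench under its centre, on the axis of its 32 mm bore; z up. Steel fences 72 mm high hold stave and template. In the bore a black ejector plug, top 28 mm above the bench: the nose pushes it down 19 mm against a steady 6 N; it stays down. Pin home: collar's underside 79 mm, nose 9 mm above the bench.
- stave: Pale oak bung stave, loose in the jig, 80 x 240 x 22 mm, narrowing at both ends. Origin at the centre of its underside, on the axis of its 32 mm hole; it lies 45 to 67 mm above the bench, in line with the jig's bore to within about 2 mm.
- template: Green template of the same outline, 12 mm thick, lying loose on the stave. Origin at the centre of its underside, on the axis of its 32 mm hole; its top face is 79 mm above the bench. Long side along its y.
Things that resemble listed ones, but are neither listed nor needed, are in the scene too. What is shaped like the pin_red but black or turquoise is not meant.

How it is judged:
By the outcome, as a careful person would: the job done as asked, in the order asked, and still so for the second after the job is handed in, with the robot touching nothing.
It also fails if it takes over 48 s, if anything falls off the work surface, if the arm or the gripper's body presses on something with over 40 N, if the wrist force passes 120 N, or if a joint passes its speed limit or range.

## Working session

There is one attempt and no reset: what is moved stays moved. The work goes in short steps, Python scripts to look and compute and a tool call to move; the robot and the scene stay as the last step left them, time stands still between calls to the robot, and variables do not carry over. Pictures are saved under pics/ and viewed, about 8 in all and at most 12, crops included, and the job is handed in when it is done.

Besides the shell and the picture viewer there is one more tool, called by a JSON object that holds its "method" and its "body", one argument or row to a line. carry_out: Moves the arm, as the interface text tells. Its arguments: {"type":"object","properties":{"commands":{"type":"array"},"squeeze":{"type":"number"}},"required":["commands"]}

```bash
mkdir -p pics; cat > h.py <<'E'
import numpy as np, cv2, json
from rig import arm
def snap(n,f):
    c=arm.calibration(n); im=arm.capture(n); cv2.imwrite(f'pics/{f}.png',im[:,:,::-1])
    json.dump({k:np.asarray(v).tolist() for k,v in c.items()},open(f'pics/{f}.json','w')); return im,c
def load(f):
    return cv2.imread(f'pics/{f}.png'),json.load(open(f'pics/{f}.json'))
def ray(c,p):
    K=np.array([[c['fx'],0,c['cx']],[0,c['fy'],c['cy']],[0,0,1]])
    u=cv2.undistortPoints(np.array([[p]],float),K,np.array(c['dist_coeffs'],float))[0,0]
    R=np.array(c['R']);t=np.array(c['t']);o=-R.T@t;d=R.T@np.array([u[0],u[1],1]);return o,d/np.linalg.norm(d)
def atz(c,p,z):
    o,d=ray(c,p);return o+d*(z-o[2])/d[2]
def tri(*cp):
    A=np.zeros((3,3));b=np.zeros(3);L=[ray(c,p) for c,p in cp]
    for o,d in L: M=np.eye(3)-np.outer(d,d);A+=M;b+=M@o
    X=np.linalg.solve(A,b);return X,[np.linalg.norm((np.eye(3)-np.outer(d,d))@(X-o)) for o,d in L]
def proj(c,X):
    K=np.array([[c['fx'],0,c['cx']],[0,c['fy'],c['cy']],[0,0,1]])
    return cv2.projectPoints(np.array(X,float).reshape(-1,1,3),cv2.Rodrigues(np.array(c['R'],float))[0],np.array(c['t'],float),K,np.array(c['dist_coeffs'],float))[0][:,0]
E
python3 - <<'E'
from h import *
for n in('scene','top'):
    im,c=snap(n,n+'0');print(n,-np.array(c['R']).T@c['t'],c['fx'])
print(arm.state())
E
```

```text
scene [1.28745376 0.3746967  0.86500309] 606.7517363568656
top [0.40983682 0.01526795 0.96842879] 456.25146267938675
{'time_s': 0.1, 'q': array([ 1.16231062e+00,  9.17933191e-02,  1.23175962e+00, -8.60420504e-06,
        1.81979850e+00, -5.66488942e-02]), 'qvel': array([ 0.00019166, -0.00023161, -0.00348555,  0.00130643, -0.00019706,
        0.0014505 ]), 'effort': array([ 2.32788174e-03, -4.47857451e+01, -4.07569098e+01,  6.98467134e-02,
        2.84745719e-02, -1.05030826e-04]), 'position': array([0.20664383, 0.56301022, 0.22161742]), 'eef_rot': array([-5.49751344e-01, -3.09271318e+00,  2.69099329e-03]), 'wrist_force': array([ 0.82085933, -0.19216721, -0.12805318]), 'moment': array([-0.04167872, -0.03567683, -0.00510074]), 'gripper_width': 0.08781783742517452}
```

View pics/scene0.png

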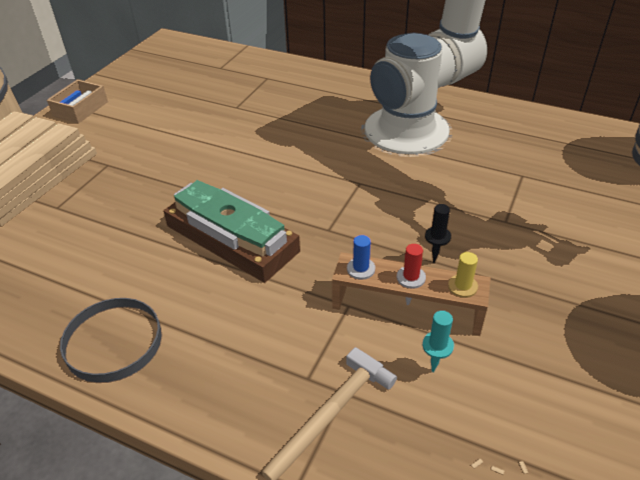

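View pics/top0.png

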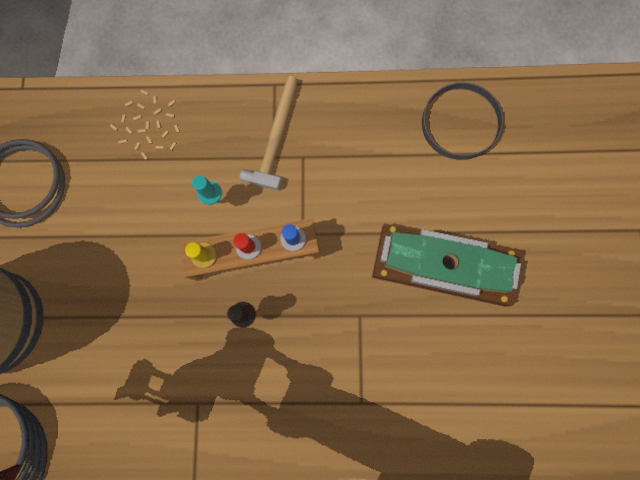

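The red-handled pin sits in the middle of the rack, at about (413,262) in the scene view and (245,243) in the top view. The decoys are black, at (438,230) scene / (241,314) top, and turquoise, at (440,335) scene / (206,188) top; neither is in the rack. The template hole is at (228,211) scene and (451,262) top.

```bash
python3 - <<'E'
from h import *
s,cs=load('scene0');t,ct=load('top0')
def blob(im,lo,hi,box):
    h=cv2.cvtColor(im,cv2.COLOR_BGR2HSV);m=cv2.inRange(h,lo,hi);z=m*0;x0,y0,x1,y1=box;z[y0:y1,x0:x1]=m[y0:y1,x0:x1];return z
P={}
for n,im in(('s',s),('t',t)):
    for k,lo,hi,b in(('red',(0,190,60),(6,255,255),dict(s=(380,220,450,300),t=(220,215,275,270))[n]),('grn',(60,60,40),(90,255,255),dict(s=(150,160,310,280),t=(370,210,530,310))[n])):
        m=blob(im,lo,hi,b);ys,xs=np.nonzero(m);print(n,k,len(xs),xs.mean(),ys.mean(),xs.min(),xs.max(),ys.min(),ys.max());
        if k=='grn':print(cv2.minAreaRect(np.c_[xs,ys].astype(np.float32)))
    
print('redtop',tri((cs,(413.5,250)),(ct,(241,240))))
print('hole',tri((cs,(228,210.5)),(ct,(451,261.5))))
for p in((201,250),(241,240),(291,233)):print(atz(ct,p,.152))
print('rim z.079',atz(cs,(228,210.5),.079),atz(ct,(451,261.5),.079))
for a in((386,251),(518,276)):print('tmpl end',atz(ct,a,.079))
a=cv2.resize(s[200:320,330:510],None,fx=4,fy=4,interpolation=2)
b=cv2.resize(t[200:320,170:350],None,fx=4,fy=4,interpolation=2)
g=cv2.resize(t[205:325,360:540],None,fx=2.2,fy=2.2,interpolation=2)
g2=cv2.resize(s[170:290,150:330],None,fx=2.2,fy=2.2,interpolation=2)
top=np.hstack([cv2.resize(a,(400,267)),cv2.resize(b,(400,267))]);bot=np.hstack([cv2.resize(g2,(400,267)),cv2.resize(g,(400,267))])
cv2.imwrite('pics/c1.png',np.vstack([top,bot]))
E
```

```text
s red 147 410.265306122449 266.734693877551 404 420 251 279
s grn 3136 229.4815051020408 212.78220663265307 175 283 180 246
((228.98959350585938, 212.01856994628906), (110.82599639892578, 33.992313385009766), 29.291362762451172)
t red 255 243.15686274509804 242.67843137254903 234 253 233 252
t grn 4707 451.60930528999364 261.4263862332696 386 516 233 291
((451.4808044433594, 261.59619140625), (127.86770629882812, 40.98826599121094), 11.309932708740234)
redtop (array([0.56369814, 0.19632624, 0.14947568]), [np.float64(0.0006447152315893498), np.float64(0.0006447152315893425)])
hole (array([ 0.52981102, -0.19988566,  0.07601664]), [np.float64(0.0021447253005996187), np.float64(0.0021447253005995527)])
[0.54558753 0.26826039 0.152     ]
[0.56343921 0.19515582 0.152     ]
[0.57551105 0.10336992 0.152     ]
rim z.079 [ 0.53239558 -0.19541412  0.079     ] [ 0.53031642 -0.20119099  0.079     ]
tmpl end [ 0.55216273 -0.07629627  0.079     ]
tmpl end [ 0.50128506 -0.32610528  0.079     ]
```

View pics/c1.png

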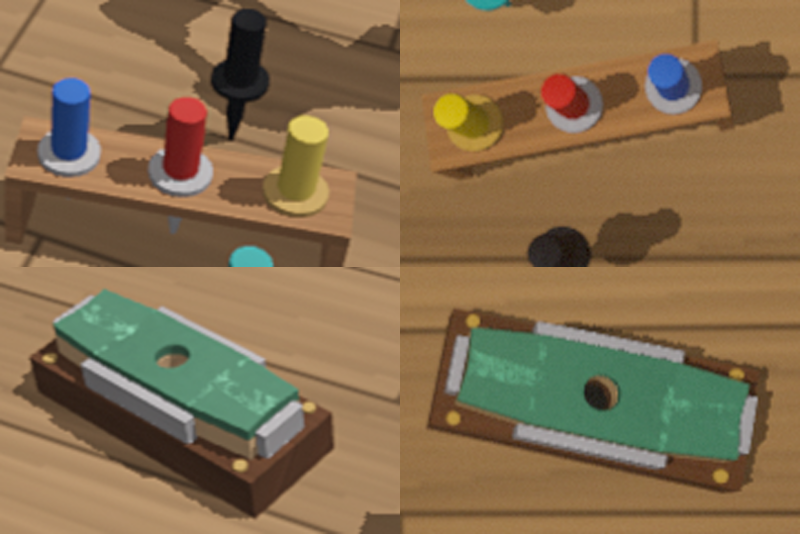

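The crop confirms pin_red: its collar and red handle sit in the rack's middle slot. Its top triangulates to z=0.1495, against 0.152 expected. Next I work out the move to above it.

```bash
cat >> h.py <<'E'
from scipy.spatial.transform import Rotation as Ro
def go(p,ang):
    "tool-frame shift and turn to TCP p, jaw (tool y) along angle ang (deg, world), tool down"
    s=arm.state();R=Ro.from_rotvec(s['eef_rot']);best=None
    for a in(ang,ang+180):
        y=np.array([np.cos(np.radians(a)),np.sin(np.radians(a)),0]);z=np.array([0,0,-1.]);T=Ro.from_matrix(np.c_[np.cross(y,z),y,z])
        v=(R.inv()*T).as_rotvec()
        if best is None or np.linalg.norm(v)<np.linalg.norm(best):best=v
    print('t',s['time_s'],'pos',s['position'].round(4),'F',s['wrist_force'].round(1),'shift',R.inv().apply(np.array(p)-s['position']).round(4),'turn',best.round(4))
E
python3 -c "
from h import *
go([.555,.196,.25],14)"
```

```text
t 0.1 pos [0.2066 0.563  0.2216] F [ 0.8 -0.2 -0.1] shift [-0.4535 -0.2245 -0.028 ] turn [-1.700e-03  8.000e-04  9.746e-01]
```

{"method": "carry_out", "body": {
  "commands": [
    [-0.4535, -0.2245, -0.028, 0, 0, 0.975, 0.0878],
    [-0.4535, -0.2245, -0.028, 0, 0, 0.975, 0.0878],
    [-0.4535, -0.2245, -0.028, 0, 0, 0.975, 0.0878],
    [-0.4535, -0.2245, -0.028, 0, 0, 0.975, 0.0878],
    [-0.4535, -0.2245, -0.028, 0, 0, 0.975, 0.0878],
    [-0.4535, -0.2245, -0.028, 0, 0, 0.975, 0.0878],
    [-0.4535, -0.2245, -0.028, 0, 0, 0.975, 0.0878],
    [-0.4535, -0.2245, -0.028, 0, 0, 0.975, 0.0878],
    [-0.4535, -0.2245, -0.028, 0, 0, 0.975, 0.0878],
    [-0.4535, -0.2245, -0.028, 0, 0, 0.975, 0.0878],
    [-0.4535, -0.2245, -0.028, 0, 0, 0.975, 0.0878],
    [-0.4535, -0.2245, -0.028, 0, 0, 0.975, 0.0878],
    [-0.4535, -0.2245, -0.028, 0, 0, 0.975, 0.0878],
    [-0.4535, -0.2245, -0.028, 0, 0, 0.975, 0.0878],
    [-0.4535, -0.2245, -0.028, 0, 0, 0.975, 0.0878],
    [-0.4535, -0.2245, -0.028, 0, 0, 0.975, 0.0878],
    [-0.4535, -0.2245, -0.028, 0, 0, 0.975, 0.0878]
  ]
}}

```text
time_s: 1.52
position: [0.554, 0.1975, 0.2501]
eef_rot: [1.932, 2.477, -0.002]
wrist_force: [0.2, 0.1, 0.3]
gripper_width: 0.0879
```

```bash
python3 - <<'E'
from h import *
im,c=snap('wrist','w1')
print(proj(c,[[.5635,.196,.152],[.5635,.196,.086]]).round(1), -np.array(c['R']).T@c['t'])
print(arm.state()['q'].round(2)); go([.5635,.196,.101],14)
E
```

```text
[[330.  242. ]
 [328.  223.8]] [0.53672999 0.26673809 0.41236766]
[ 0.29  0.07  1.21 -0.    1.87  0.04]
t 1.5667 pos [0.5541 0.1975 0.2502] F [-0.1  0.9 -0. ] shift [-0.0036  0.0089  0.1492] turn [-0.0008  0.0011  0.0021]
```

View pics/w1.png

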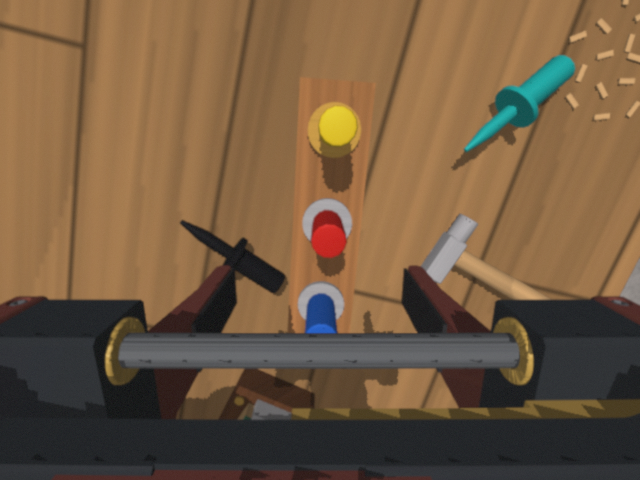

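The wrist view shows the red handle top at (328,241) and the collar centre at (327,222). Predictions were (330,242) and (328,224), so the position agrees to about 1 mm. The jaws lie square across the row with nothing in the way, so I descend and grip.

{"method": "carry_out", "body": {
  "commands": [
    [-0.0036, 0.0083, 0.01, 0, 0, 0, 0.0878],
    [-0.0036, 0.0083, 0.045, 0, 0, 0, 0.0878],
    [-0.0036, 0.0083, 0.08, 0, 0, 0, 0.0878],
    [-0.0036, 0.0083, 0.11, 0, 0, 0, 0.0878],
    [-0.0036, 0.0083, 0.135, 0, 0, 0, 0.0878],
    [-0.0036, 0.0083, 0.149, 0, 0, 0, 0.0878],
    [-0.0036, 0.0083, 0.149, 0, 0, 0, 0.0878],
    [-0.0036, 0.0083, 0.149, 0, 0, 0, 0.02],
    [-0.0036, 0.0083, 0.149, 0, 0, 0, 0.02],
    [-0.0036, 0.0083, 0.149, 0, 0, 0, 0.02],
    [-0.0036, 0.0083, 0.149, 0, 0, 0, 0.02],
    [-0.0036, 0.0083, 0.149, 0, 0, 0, 0.02],
    [-0.0036, 0.0083, 0.149, 0, 0, 0, 0.02],
    [-0.0036, 0.0083, 0.149, 0, 0, 0, 0.02],
    [-0.0036, 0.0083, 0.149, 0, 0, 0, 0.02],
    [-0.0036, 0.0083, 0.149, 0, 0, 0, 0.02]
  ],
  "squeeze": 45
}}

```text
time_s: 2.9
position: [0.563, 0.1958, 0.1012]
eef_rot: [1.931, 2.477, -0.002]
wrist_force: [-0.6, 0.1, 0.7]
gripper_width: 0.0314
```

{"method": "carry_out", "body": {
  "commands": [
    [0, 0, -0.01, 0, 0, 0, 0.02],
    [0, 0, -0.03, 0, 0, 0, 0.02],
    [0, 0, -0.06, 0, 0, 0, 0.02],
    [0, 0, -0.09, 0, 0, 0, 0.02],
    [0, 0, -0.12, 0, 0, 0, 0.02],
    [0, 0, -0.15, 0, 0, 0, 0.02],
    [0, 0, -0.175, 0, 0, 0, 0.02],
    [0, 0, -0.19, 0, 0, 0, 0.02],
    [0, 0, -0.19, 0, 0, 0, 0.02],
    [0, 0, -0.19, 0, 0, 0, 0.02]
  ]
}}

```text
time_s: 3.73
position: [0.5633, 0.1961, 0.2918]
eef_rot: [1.931, 2.477, -0.0]
wrist_force: [-0.5, 0.2, -2.5]
gripper_width: 0.0298
```

```bash
python3 - <<'E'
from h import *
print(arm.state()['gripper_width'],arm.state()['wrist_force'])
go([.530,-.199,.29],-12)
E
```

```text
0.029753267210301027 [-0.50522859  0.16752338 -2.46532816]
t 3.7333 pos [0.5633 0.1961 0.2918] F [-0.5  0.2 -2.5] shift [-0.3751 -0.1286  0.0022] turn [0.0008 0.0009 0.4558]
```

{"method": "carry_out", "body": {
  "commands": [
    [-0.025, -0.009, 0, 0, 0, 0.05, 0.02],
    [-0.06, -0.02, 0, 0, 0, 0.1, 0.02],
    [-0.095, -0.033, 0, 0, 0, 0.15, 0.02],
    [-0.13, -0.045, 0, 0, 0, 0.2, 0.02],
    [-0.165, -0.057, 0, 0, 0, 0.25, 0.02],
    [-0.2, -0.069, 0, 0, 0, 0.3, 0.02],
    [-0.235, -0.081, 0, 0, 0, 0.35, 0.02],
    [-0.27, -0.093, 0, 0, 0, 0.4, 0.02],
    [-0.305, -0.105, 0, 0, 0, 0.44, 0.02],
    [-0.34, -0.117, 0, 0, 0, 0.456, 0.02],
    [-0.375, -0.129, 0, 0, 0, 0.456, 0.02],
    [-0.4, -0.142, 0, 0, 0, 0.456, 0.02],
    [-0.42, -0.152, 0, 0, 0, 0.456, 0.02],
    [-0.424, -0.155, 0, 0, 0, 0.456, 0.02],
    [-0.424, -0.155, 0, 0, 0, 0.456, 0.02],
    [-0.424, -0.155, 0, 0, 0, 0.456, 0.02]
  ]
}}

```text
time_s: 5.07
position: [0.5161, -0.2522, 0.2906]
eef_rot: [-2.441, -1.976, 0.0]
wrist_force: [0.4, 0.6, -3.0]
gripper_width: 0.0293
```

```bash
python3 - <<'E'
from h import *
im,c=snap('wrist','w2');snap('scene','s2')
print(proj(c,[[.530,-.200,.079]]).round(1)); go([.530,-.199,.29],-12)
s=arm.state();p=s['position'];z=Ro.from_rotvec(s['eef_rot']).apply([0,0,1.])
g=p-.019*z
X=[g-z*.032,g+z*.034,g+z*.04,g+z*.11]
print(proj(c,X).round(0).tolist(),proj(load('s2')[1],X).round(0).tolist())
b=cv2.imread('pics/s2.png')[60:300,120:440];a=cv2.imread('pics/w2.png')
cv2.imwrite('pics/c2.png',np.hstack([cv2.resize(a,(400,300)),cv2.resize(b,(400,300))]))
E
```

```text
[[322.2 163.2]]
t 5.1667 pos [ 0.5166 -0.2515  0.2916] F [ 0.1 -0.  -2.2] shift [0.0541 0.0023 0.0016] turn [ 0.0001 -0.0001  0.0014]
[[321.0, 340.0], [320.0, 275.0], [320.0, 271.0], [320.0, 239.0]] [[186.0, 82.0], [192.0, 115.0], [193.0, 118.0], [199.0, 149.0]]
```

View pics/c2.png

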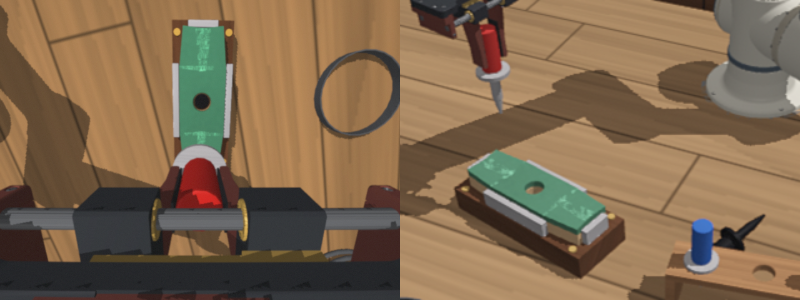

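The wrist view puts the hole at about (323,162), predicted (322,163), with the pin held upright. In the scene view the nose is at about (202,148) and the collar at (194,116). Both are about 2 px right of prediction, the same bias the scene camera showed on the hole. I'll refine the hole position from the wrist and scene images.

```bash
python3 - <<'E'
from h import *
res={}
for f,(x0,y0,x1,y1) in(('w2',(295,140,350,190)),('s2',(215,195,245,225)),('top0',(435,245,470,280))):
    im,c=load(f);h=cv2.cvtColor(im,cv2.COLOR_BGR2HSV);m=cv2.inRange(h,(55,60,30),(95,255,255))[y0:y1,x0:x1]
    n,l,st,ce=cv2.connectedComponentsWithStats(255-m);k=1+st[1:,4].argmax();
    ct=np.argwhere(l==k)[:,::-1].astype(np.float32);e=cv2.fitEllipse(cv2.convexHull(ct));p=np.array(e[0])+(x0,y0);res[f]=(c,p)
    print(f,st[k],p.round(1),e[1],atz(c,p,.079).round(4))
print(tri(*res.values())); print(tri(res['w2'],res['top0']))
go([.530,-.2,.29],-12)
E
```

```text
w2 [ 14   9  29  29 655] [322.8 162.9] (28.251441955566406, 28.98431396484375) [ 0.5308 -0.1998  0.079 ]
s2 [ 5 14 15  7 77] [226.9 211.6] (6.430781841278076, 14.102482795715332) [ 0.5363 -0.1956  0.079 ]
top0 [  8   9  15  15 189] [450.3 260.9] (14.590421676635742, 16.167205810546875) [ 0.5315 -0.1998  0.079 ]
(array([ 0.5313711 , -0.20017969,  0.07394783]), [np.float64(0.000572005778539766), np.float64(0.000755679893747791), np.float64(0.0011500762244453983)])
(array([ 0.5310272 , -0.19957512,  0.08073473]), [np.float64(0.000254784596251748), np.float64(0.00025478459625146013)])
t 5.1667 pos [ 0.5166 -0.2515  0.2916] F [ 0.1 -0.  -2.2] shift [0.0532 0.0025 0.0016] turn [ 0.0001 -0.0001  0.0014]
```

{"method": "carry_out", "body": {
  "commands": [
    [0.025, 0.002, 0, 0, 0, 0, 0.02],
    [0.0532, 0.0035, 0.0, 0, 0, 0, 0.02],
    [0.0532, 0.0035, 0.02, 0, 0, 0, 0.02],
    [0.0532, 0.0035, 0.045, 0, 0, 0, 0.02],
    [0.0532, 0.0035, 0.07, 0, 0, 0, 0.02],
    [0.0532, 0.0035, 0.09, 0, 0, 0, 0.02],
    [0.0532, 0.0035, 0.103, 0, 0, 0, 0.02],
    [0.0532, 0.0035, 0.105, 0, 0, 0, 0.02],
    [0.0532, 0.0035, 0.105, 0, 0, 0, 0.02],
    [0.0532, 0.0035, 0.105, 0, 0, 0, 0.02]
  ]
}}

```text
time_s: 6.0
position: [0.5316, -0.2, 0.1882]
eef_rot: [2.438, 1.978, 0.002]
wrist_force: [0.1, 0.4, -1.9]
gripper_width: 0.0295
```

```bash
python3 - <<'E'
from h import *
snap('scene','s3');snap('top','t3');snap('wrist','w3'); go([.531,-.1998,.1],-12)
a=cv2.imread('pics/s3.png')[110:290,130:370];b=cv2.imread('pics/w3.png')
cv2.imwrite('pics/c3.png',np.hstack([cv2.resize(b,(400,300)),cv2.resize(a,(400,300),interpolation=2)]))
E
```

```text
t 6.15 pos [ 0.5317 -0.2004  0.1886] F [-1.   0.3 -3.5] shift [ 0.0005 -0.0011  0.0886] turn [0.0031 0.0005 0.0014]
```

View pics/c3.png

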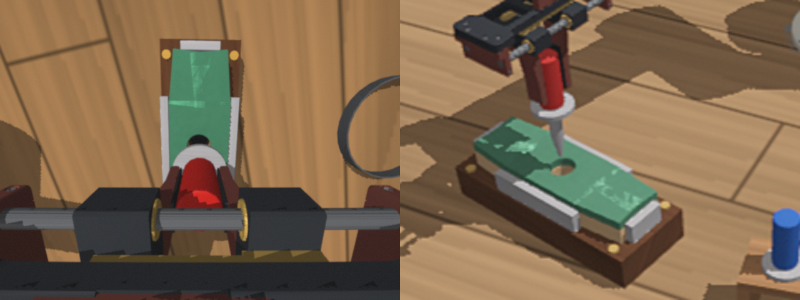

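The nose sits over the hole: in the crop the nose is at (561,158) and the hole at (564,168), about the 18 mm gap expected. I descend part-way and check the force.

{"method": "carry_out", "body": {
  "commands": [
    [0.0005, -0.0008, 0.01, 0.003, 0, 0, 0.02],
    [0.0005, -0.0008, 0.02, 0.003, 0, 0, 0.02],
    [0.0005, -0.0008, 0.03, 0.003, 0, 0, 0.02],
    [0.0005, -0.0008, 0.04, 0.003, 0, 0, 0.02],
    [0.0005, -0.0008, 0.05, 0.003, 0, 0, 0.02],
    [0.0005, -0.0008, 0.06, 0.003, 0, 0, 0.02],
    [0.0005, -0.0008, 0.065, 0.003, 0, 0, 0.02],
    [0.0005, -0.0008, 0.065, 0.003, 0, 0, 0.02]
  ],
  "squeeze": 60
}}

```text
time_s: 6.82
position: [0.5304, -0.1995, 0.1213]
eef_rot: [-2.438, -1.977, 0.003]
wrist_force: [0.4, -0.2, -3.8]
gripper_width: 0.0293
```

{"method": "carry_out", "body": {
  "commands": [
    [0, 0, 0.005, 0, 0, 0, 0.02],
    [0, 0, 0.01, 0, 0, 0, 0.02],
    [0, 0, 0.015, 0, 0, 0, 0.02],
    [0, 0, 0.019, 0, 0, 0, 0.02],
    [0, 0, 0.019, 0, 0, 0, 0.02],
    [0, 0, 0.019, 0, 0, 0, 0.02]
  ]
}}

```text
time_s: 7.32
position: [0.5305, -0.1996, 0.1022]
eef_rot: [-2.439, -1.977, 0.002]
wrist_force: [1.8, -0.5, -0.1]
gripper_width: 0.0291
```

{"method": "carry_out", "body": {
  "commands": [
    [0, 0, 0.001, 0, 0, 0, 0.02],
    [0, 0, 0.002, 0, 0, 0, 0.02],
    [0, 0, 0.003, 0, 0, 0, 0.02],
    [0, 0, 0.003, 0, 0, 0, 0.02],
    [0, 0, 0.003, 0, 0, 0, 0.02]
  ]
}}

```text
time_s: 7.73
position: [0.5306, -0.1996, 0.1005]
eef_rot: [-2.439, -1.978, 0.002]
wrist_force: [-0.9, 0.6, 5.6]
gripper_width: 0.0294
```

{"method": "carry_out", "body": {
  "commands": [
    [0, 0, 0.001, 0, 0, 0, 0.02],
    [0, 0, 0.002, 0, 0, 0, 0.02],
    [0, 0, 0.003, 0, 0, 0, 0.02],
    [0, 0, 0.003, 0, 0, 0, 0.02],
    [0, 0, 0.003, 0, 0, 0, 0.02]
  ]
}}

```text
time_s: 8.15
position: [0.5306, -0.1996, 0.1004]
eef_rot: [2.44, 1.979, -0.001]
wrist_force: [-5.2, 2.0, 13.4]
gripper_width: 0.0297
```

```bash
python3 - <<'E'
from h import *
snap('scene','s4')
for i in range(3): arm.capture('top'); s=arm.state();print(s['position'].round(4),s['wrist_force'].round(1))
a=cv2.imread('pics/s4.png')[140:270,150:310]
cv2.imwrite('pics/c4.png',cv2.resize(a,(720,585),interpolation=2))
E
```

```text
[ 0.5306 -0.1996  0.1004] [-5.   2.4 13.4]
[ 0.5306 -0.1996  0.1004] [-4.8  2.  13.1]
[ 0.5306 -0.1996  0.1004] [-5.6  2.6 14.8]
```

View pics/c4.png

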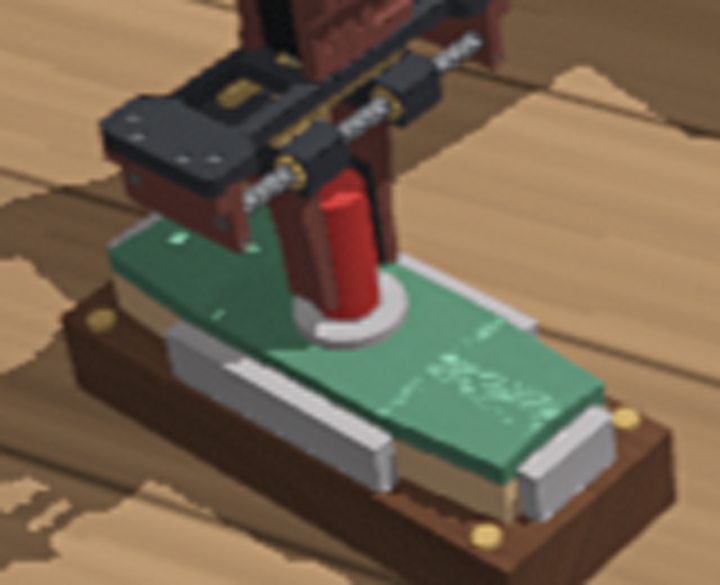

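The collar lies on the template. TCP z stopped at 0.1004 (0.1002 expected) and the force rose from 5.6 to about 13 N with no further travel, a rigid stop. I ease the push, open the fingers and retreat straight up.

{"method": "carry_out", "body": {
  "commands": [
    [0, 0, 0.001, 0, 0, 0, 0.02],
    [0, 0, 0.001, 0, 0, 0, 0.02],
    [0, 0, 0.0, 0, 0, 0, 0.07],
    [0, 0, 0.0, 0, 0, 0, 0.07],
    [0, 0, 0.0, 0, 0, 0, 0.07],
    [0, 0, 0.0, 0, 0, 0, 0.07],
    [0, 0, 0.0, 0, 0, 0, 0.07],
    [0, 0, -0.01, 0, 0, 0, 0.07],
    [0, 0, -0.03, 0, 0, 0, 0.07],
    [0, 0, -0.06, 0, 0, 0, 0.07],
    [0, 0, -0.09, 0, 0, 0, 0.07],
    [0, 0, -0.12, 0, 0, 0, 0.07],
    [0, 0, -0.15, 0, 0, 0, 0.07],
    [0, 0, -0.15, 0, 0, 0, 0.07],
    [0, 0, -0.15, 0, 0, 0, 0.07]
  ]
}}

```text
time_s: 9.6
position: [0.5314, -0.1999, 0.2537]
eef_rot: [2.436, 1.976, 0.003]
wrist_force: [-0.1, 0.4, -0.8]
gripper_width: 0.07
```

```bash
python3 - <<'E'
from h import *
_,cs=snap('scene','s5');_,cw=snap('wrist','w5')
for c in(cs,cw):print(proj(c,[[.531,-.1998,.151],[.531,-.1998,.085]]).round(0).tolist())
a=cv2.imread('pics/s5.png')[140:270,150:323];b=cv2.imread('pics/w5.png')
cv2.imwrite('pics/c5.png',np.hstack([cv2.resize(b,(400,300)),cv2.resize(a,(400,300),interpolation=2)]))
E
```

```text
[[222.0, 181.0], [226.0, 207.0]]
[[320.0, 237.0], [319.0, 220.0]]
```

View pics/c5.png

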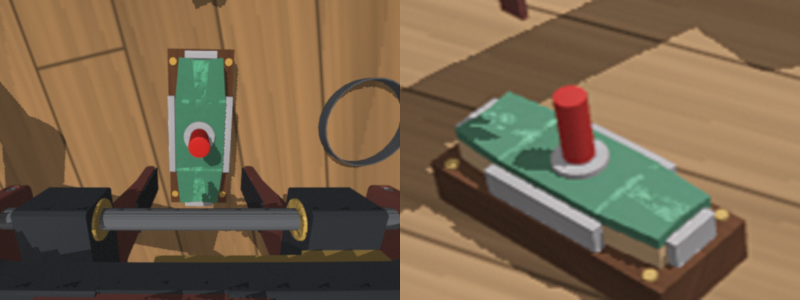

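The pin stands upright with its collar flat on the template. In the wrist view the handle top is at about (318,234), predicted (320,237), and the collar at (320,219), predicted (319,220). The stave and template still lie in the jig and the gripper is clear, so I hand in.

```bash
python3 -c "
from h import *
print(arm.job_done(), arm.state()['time_s'])"
```

```text
the job is handed in; nothing more can be done
the job is handed in; nothing more can be done
```

The job is done and handed in: the red-handled pin is home in the jig, with its collar flat on the green template. I took it from the middle of the rack and lowered it nose down through the template and stave. I kept hold of it until it hit a hard stop, then let go and backed straight up.

**Seating:** the tool stopped at z = 0.1004 m (0.1002 expected). The wrist force rose from 5.6 to about 13 N with no further travel.

**Last look:** after release, the handle top and collar were within about 4 px of where a fully seated pin should appear. The template and stave were still lying in the jig. The arm was clear at about 9.7 s.

**Disagreements:**
- The scene camera placed the hole about 5–7 mm away from where the wrist and top cameras did. Those two agreed to within 1 mm, so I used them.
- The ejector's 6 N push showed only weakly, because the force reading is noisy. I judged the pin home from the hard stop, its height and the pictures.
- A sideways force of about 5 N built up during the final push. It was gone after release, and the pin stayed upright.

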